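# Hold a spring-loaded cover flush on a tilted valve housing

### The arm

A 7-joint arm with a two-finger parallel gripper is mounted at the origin on a cart in front of the work surface, level with it; the furniture and walls round the work are solid. World frame = base frame: x ahead of the robot, y to its left, z up, the work surface at z = 0. Lengths are in mm, angles in rad, forces in N, time in s.
With the tool pointing down it reaches from about 400 to 850 mm from the base axis. Payload 4.5 kg.
Tool frame: the origin (TCP) lies at the centre of the arm's flange, where the gripper is bolted on; the fingertips stand 173 mm ahead of it and the grasp point (between the pads) lies 155 mm ahead of it; z points along the fingers, y is the line along which they close (so a half turn about z gives the same grasp; the last joint's range is limited). The gripper opens to 85 mm and grips with 20 to 120 N. Pads are 22 mm wide; open, the fingers measure 114 mm over their backs; the gripper's body (76 mm by 85 mm) begins 54 mm behind the grasp point. The pads swing forward as they close: fully open they stand 13 mm farther back than shut.
Start: joints at [-1.297, 0.689, -0.195, 1.565, 0.157, 0.902, -0.215], TCP at [148.42, 607.132, 404.717] pointing down, gripper open.
Joint ranges: [-3.01, 3.01], [-0.46, 2.08], [-1.47, 1.51], [0.13, 2.56], [-1, 4.14], [0.04, 2.09], [-2.66, 2.66]. Speed limits (rad/s): [2.57, 2.57, 3.14, 3.14, 3.14, 3.14, 3.14].

### API

Orientations are given as a rotation vector (axis times angle).
In Python, from plant import manip gives the robot as it stands.
- The arm moves only by the shell command python3 -m pendant 'ROWS' [FORCE]. ROWS is JSON, a list of rows, each an object with "offset": the shift along the tool's x, y, z as a fraction of full scale, a list of three; "twist": the turn, a rotation vector about the tool's x, y, z as a fraction of full scale, a list of three; "grip": the closure, from -1 (fully open) to 1 (shut), so that 0 is half open. In form: [{"offset": [x, y, z], "twist": [ax, ay, az], "grip": grip}, ...]. A call has 1 to 5 rows; each row is the pose to reach, as a shift and turn from the pose commanded when the call began, along the tool's axes at that moment; what a row does not reach only later rows make up. Full scale, the value 1, is 40 cm for a shift and 30 degrees for a turn. A row lasts 1/8 s, in which the tool goes at most 62.5 mm and 10.7 degrees, less where a joint would pass 70% of its speed; a pose out of reach is approached as far as the arm can. A call with a number of a shift or a turn outside -1 to 1 is refused whole. A call with a gripper value outside its range is refused whole. The fingers move at their own pace and stop on an object; FORCE is the grip in N (left out, the last holds). Time passes only in rows, so rows that repeat a pose let the fingers close. It gives the time, the measured TCP pose, the force, the opening and the grip force at its end, in the units of the state.
- manip.sense(): the state, without advancing time (a new reading comes with each control period).
- manip.snapshot(name): name is "scene" or "top" or "wrist"; returns a dict with "image" (400x640x3 uint8, red, green, blue), "intrinsics" (3x3 intrinsics, pixels), "distortion" ([k1, k2, p1, p2, k3] as OpenCV has them; the pictures are not rectified), "eye" and "rotation" of the camera in the world. Camera axes: x right, y up, looking along -z (the intrinsics and any distortion apply to the point x, -y, -z); pixel columns grow to the right and rows downward; lengths in mm; the calibration is good to about 2 mm. A picture is of the moment at which its call begins. There is no depth.
- manip.hand_in(): hands the job in; it is judged then, once.
The state is a dict: "time_s": time; "q": joint angles; "qd": joint speeds; "joint_torque": joint torques, N m; "tcp_pos": TCP position; "tool_rot": TCP orientation; "force": force on the tool from outside, world axes, zero at the start; "moment": the same for the moment, N m; "grip_width": finger opening in mm; "gripper_force": force on a finger pad.
Only numpy, scipy, OpenCV 4.12 (cv2) and the standard library are available. Lean on these libraries where they do the work, as an engineer would, in place of code of your own. Each camera call takes 0.05 s, during which the arm holds its last target. There are 200 camera calls.

### The job

A small valve housing is clamped at a slant in the tilting positioner, and its cover lies on the bench. Pick the cover up by its black handle, fit it over the two steel dowels of the housing's slanted machined face (either way round will do) and press it down against the brass spring plunger until it lies flush on the face all round. Finish while still holding it there, pushing steadily with about 20 N, so that a colleague can start the screws, and leave the dish of screws, the tape measure and the small carton where they are.

Things in the scene. Friction and masses are not known exactly. Their poses are not given: they have to be found in the camera images.
- cover_grip (a point): Middle of the black bridge handle on the loose cover, 40 mm above the plate's underside, 32 mm above its top, over its centre. Axes: the cover's; z points out of the plate on the handle side. The handle's bar runs along x: 82 long, 14 wide (y), 16 mm high, flat parallel sides to pinch across y; its posts stand at x = +-33 mm, 52 mm clear between them.
- cover: The loose cover: aluminium plate 120 (x) x 96 (y) x 8 mm, about 0.36 kg, lying flat on the bench with its handle up. Origin at the centre of its underside, 40 mm below cover_grip, same axes. Two 13 mm through holes for the dowels at (x, y) = (46, 34) and (-46, -34) mm, so it fits either way round (half a turn about z); its four 7.6 mm holes are for screws.
- housing_face (a point): Centre of the flat machined face (130 x 106 mm) of the grey housing. z: outward normal, x: up the slope, y: level across it. It leans to the positioner's front, 14 to 30 degrees off level, and is clamped rigidly. Fixed bullet-nosed dowels, 10 mm across, 16 mm long (9 mm at full width), stand at (x, y) = (46, 34), (-46, -34) mm. With the cover flush, cover_grip is 40 mm out along z.
- positioner: Blue tilting positioner that carries cradle, housing and plunger; fixed to the bench. Base plate 160 x 176 x 10 mm, origin at the centre of its underside, front to -x. The tilt axis runs along y, 75 mm above the bench, 25 mm from the housing's face. Cheeks reach 112 mm above the bench at 69 to 79 mm either side; with the clamp lever 200 mm wide.
- plunger (a joint): Spring travel (m) of the brass plunger, 35 mm across, in the middle of the housing's face. 0: it stands 8 mm proud of the face; 0.008: pressed level with it, which takes about 10 N (5.4 N to start it moving). It springs back if the cover is let go; a push beyond 10 N is borne by the face itself.
- screw_dish: Bystander: round steel dish with four screws, 88 mm across, 16 mm high; origin at the centre of its underside.
- tape_measure: Bystander: yellow tape measure, 34 x 80 x 62 mm; origin at the centre of its underside.
- nipple_box: Bystander: small brown carton, 43 x 65 x 37 mm; origin at the centre of its underside.
There are look-alikes about, which are no part of the job. There is more than one size of the cover; the one meant has the size given above.

How it is judged (in metres and radians):
On the way, in this order (a step that is already met when the one before it is completed fails the run):
1. the cover is picked up and carried clear of the bench (height (world z) of cover_grip above 0.1 m and contact force between the fingers and cover above 3 N), for 0.1 s.
2. the cover, in the hand, has both dowels entering its holes (x of cover_grip in the frame of housing_face between -0.004 and 0.004 m and y of cover_grip in the frame of housing_face between -0.004 and 0.004 m and angle between the x axis of cover_grip and the x axis of housing_face, either way round below 0.08 rad and z of cover_grip in the frame of housing_face between 0.037 and 0.054 m and contact force between the fingers and cover above 3 N), for 0.1 s.
At the end, for the whole second after the job is handed in: Cover on both dowels (centre within 4 mm, edges within 4.5 degrees, either way round), handle outward, flush (gap under 1.5 mm at its centre, within 1.5 degrees), plunger in at least 6 mm, at rest, still held by the fingers, bearing on the housing with 12 to 60 N (10 N of it the spring's) (x of cover_grip in the frame of housing_face between -0.004 and 0.004 m and y of cover_grip in the frame of housing_face between -0.004 and 0.004 m and angle between the x axis of cover_grip and the x axis of housing_face, either way round below 0.08 rad and z of cover_grip in the frame of housing_face between 0.037 and 0.0415 m and angle between the z axis of cover_grip and the z axis of housing_face, either way round below 0.026 rad and angle between cover_grip's own z axis and vertical below 0.8 rad and value of joint plunger above 0.006 m and contact force between cover and positioner between 12 and 60 N and contact force between the fingers and cover above 3 N and linear speed of cover below 0.01 m/s); the arm keeps its last pose, push and grip.
It fails at once if the cover is forced onto the housing with more than 80 N (contact force between cover and positioner above 80 N).
It fails at once if the dish, the tape measure or the carton is pushed more than 30 mm from its place (distance of any of screw_dish, tape_measure, nipple_box from where it was at the start of the episode above 0.03 m).
It also fails if it takes over 45 s, if anything falls off the work surface, if the arm or the gripper's body presses on something with over 40 N, if the wrist force passes 120 N, or if a joint passes its speed limit or range.

## Working session

There is one attempt and no reset: what is moved stays moved. The work goes in short steps, Python scripts to look and compute and a shell command to move; the robot and the scene stay as the last step left them, time stands still between calls to the robot, and variables do not carry over. Pictures are saved under pics/ and viewed, at most 10 in all, crops included, and the job is handed in when it is done.

```bash
ls; mkdir -p pics; python3 - <<'E'
from plant import manip
import cv2
s=manip.sense();print({k:(v if not hasattr(v,'round') else v) for k,v in s.items()})
for n in ['scene','top']:
    d=manip.snapshot(n);cv2.imwrite(f'pics/{n}0.png',d['image'][:,:,::-1])
    print(n,d['intrinsics'],d['distortion'],d['eye'],d['rotation'])
E
```

```text
pics
{'time_s': 0.0, 'q': array([-1.29716053,  0.69002008, -0.19452546,  1.56639156,  0.1572813 ,
        0.9024871 , -0.21510446]), 'qd': array([ 1.07006293e-04, -3.06457003e-04,  1.31443476e-03, -3.51656739e-05,
        2.18818083e-04, -9.12039621e-04,  8.16691115e-04]), 'joint_torque': array([ 6.27620921e-04, -5.39622152e+01, -1.26654804e+00, -1.58541012e+01,
        9.10364528e-03,  9.38059122e-03,  3.78754044e-05]), 'tcp_pos': array([148.40260658, 606.7712161 , 403.8488274 ]), 'tool_rot': array([-3.75687429e-01, -3.11893079e+00,  3.00298387e-03]), 'force': array([-0.43204668,  0.41372529,  0.40111887]), 'moment': array([ 0.01203421,  0.02714873, -0.02977401]), 'gripper_force': 0.0, 'grip_width': 85.14070525343006}
scene [[420.08639065   0.         321.35820188]
 [  0.         420.08639065 201.50450275]
 [  0.           0.           1.        ]] [0.03291521 0.         0.         0.         0.        ] [  28.72058595 -169.1142634  1349.74313263] [ 0.42233415 -0.25618052 -1.06926908]
top [[460.39694779   0.         318.70141158]
 [  0.         460.39694779 206.55327643]
 [  0.           0.           1.        ]] [-0.02698846  0.          0.          0.          0.        ] [ 252.08787726  129.41525327 1850.00980706] [ 0.15870473 -0.14933294 -1.54481321]
```

View pics/scene0.png

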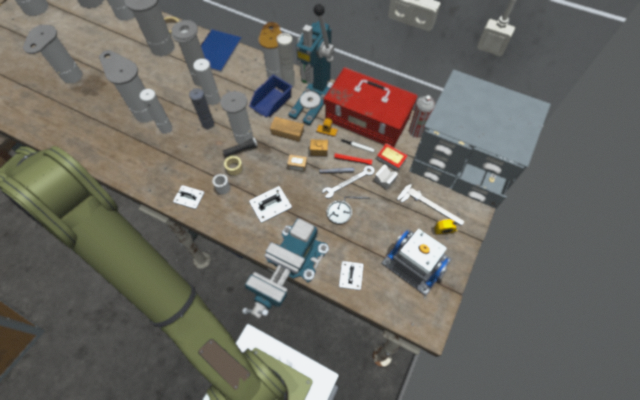

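View pics/top0.png

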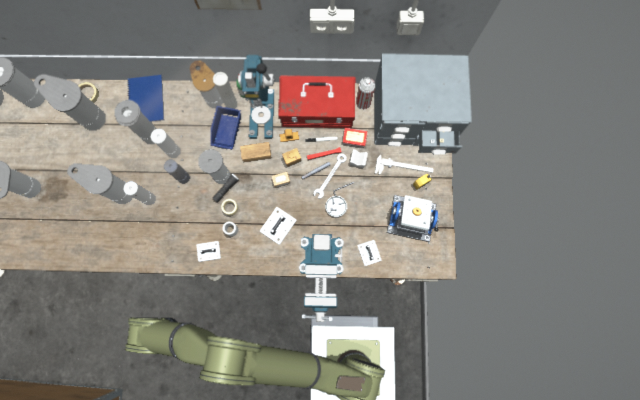

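The scene view shows the positioner at about (422,253), and the top view at (413,215). Three white covers are at top-view (208,251), (278,225) and (370,253). The dish is at (337,206) and the tape at (423,181). Next I measure the covers and the face.

```bash
cat >h.py <<'E'
import numpy as np,cv2
from scipy.spatial.transform import Rotation as R
from plant import manip
def snap(n,f=None):
    d=manip.snapshot(n)
    if f: cv2.imwrite(f,d['image'][:,:,::-1])
    return d
def rays(d,px):
    p=cv2.undistortPoints(np.array(px,float).reshape(-1,1,2),np.array(d['intrinsics']),np.array(d['distortion'])).reshape(-1,2)
    v=np.c_[p[:,0],-p[:,1],-np.ones(len(p))]
    return R.from_rotvec(d['rotation']).apply(v)
def onz(d,px,z):
    v=rays(d,px);e=np.array(d['eye']);t=(z-e[2])/v[:,2];return e+t[:,None]*v
def proj(d,P):
    c=R.from_rotvec(d['rotation']).inv().apply(np.array(P,float).reshape(-1,3)-np.array(d['eye']))*[1,-1,-1]
    return cv2.projectPoints(c.reshape(-1,1,3),np.zeros(3),np.zeros(3),np.array(d['intrinsics']),np.array(d['distortion']))[0].reshape(-1,2)
def tri(obs):
    A=np.zeros((3,3));b=np.zeros(3)
    for d,p in obs:
        v=rays(d,[p])[0];v/=np.linalg.norm(v);M=np.eye(3)-np.outer(v,v);A+=M;b+=M@np.array(d['eye'])
    return np.linalg.solve(A,b)
E
python3 - <<'E'
from h import *
for n,c3,pc in [('top',[(208,251),(278,225),(370,253)],(413,215)),('scene',[(188,197),(270,204),(351,275)],(422,253))]:
    d=snap(n);im=d['image'].astype(int)
    m=((im.min(2)>185)&(np.ptp(im,axis=2)<40)).astype(np.uint8)
    k,lab,st,ce=cv2.connectedComponentsWithStats(m)
    for c in c3:
        x,y=c;sub=lab[y-18:y+19,x-18:x+19];ids,cn=np.unique(sub[sub>0],return_counts=True);i=ids[cn.argmax()]
        ys,xs=np.where(lab==i)
        w=onz(d,np.c_[xs,ys],8)[:,:2].astype(np.float32)
        r=cv2.minAreaRect(w);print(n,c,len(xs),np.round(r[0]),np.round(r[1]),round(r[2],1))
    print(onz(d,[pc],90).round())
    x,y=pc;cv2.imwrite(f'pics/{n}p.png',cv2.resize(d['image'][y-40:y+40,x-50:x+50,::-1],None,fx=6,fy=6,interpolation=cv2.INTER_CUBIC))
a=cv2.imread('pics/topp.png');b=cv2.imread('pics/scenep.png')
cv2.imwrite('pics/pp.png',cv2.resize(np.hstack([a,b]),(800,320)))
E
```

```text
top (208, 251) 372 [429. 585.] [73. 93.] 9.8
top (278, 225) 683 [539. 308.] [103. 125.] 56.7
top (370, 253) 391 [437. -62.] [91. 77.] 19.6
[[ 577. -223.   90.]]
scene (188, 197) 333 [431. 580.] [71. 89.] 9.4
scene (270, 204) 644 [542. 306.] [ 99. 123.] 57.2
scene (351, 275) 483 [439. -65.] [89. 72.] 19.5
[[ 582. -240.   90.]]
```

View pics/pp.png

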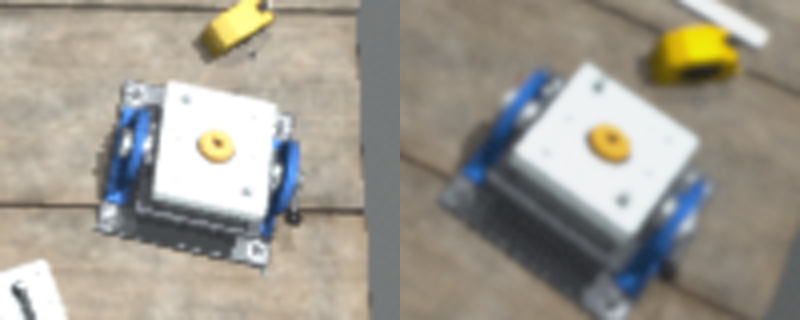

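The crops show the white face with its brass plunger at the centre. The dowels are upper-left and lower-right, and the front faces the robot. The meant cover is the middle one, about 120 x 96 at (540,307). Next I plan the approach over it.

```bash
cat >>h.py <<'E'
def plan(p,Rt,s=None):
    """print offset/twist fractions from the present tool pose to TCP p, rotation Rt"""
    s=s or manip.sense();R0=R.from_rotvec(s['tool_rot'])
    o=R0.inv().apply(np.array(p)-s['tcp_pos']);t=(R0.inv()*Rt).as_rotvec()
    print('pos',s['tcp_pos'].round(1),'F',s['force'].round(1),'w',round(s['grip_width'],1),'gf',round(s['gripper_force'],1),'t',round(s['time_s'],2),'q7',s['q'][6].round(2))
    print('offset mm',o.round(1),'frac',(o/400).round(4),'| twist deg',np.degrees(t).round(2),'frac',(np.degrees(t)/30).round(4),'rows',np.linalg.norm(o)/62.5,np.degrees(np.linalg.norm(t))/10.7)
def down(a):
    "tool z down, tool x at angle a (deg) in world"
    a=np.radians(a);x=np.array([np.cos(a),np.sin(a),0]);z=np.array([0,0,-1.]);return R.from_matrix(np.c_[x,np.cross(z,x),z])
E
python3 - <<'E'
from h import *
s=manip.sense();print(R.from_rotvec(s['tool_rot']).as_matrix().round(3))
d=snap('wrist');T=R.from_rotvec(s['tool_rot'])
print('cam in tool',T.inv().apply(np.array(d['eye'])-s['tcp_pos']).round(1),(T.inv()*R.from_rotvec(d['rotation'])).as_matrix().round(3),d['intrinsics'][0])
for a in (-33,147): plan([540,307,330],down(a))
E
```

```text
[[-0.971  0.237 -0.   ]
 [ 0.237  0.971 -0.001]
 [-0.    -0.001 -1.   ]]
cam in tool [67.8 -0.1 30.5] [[-0.001  0.963  0.268]
 [ 1.     0.001  0.   ]
 [-0.     0.268 -0.963]] [318.42121956   0.         314.54057431]
pos [148.4 607.  404.3] F [ 0.3 -0.4 -0.3] w 84.7 gf 0.0 t 0.25 q7 -0.22
offset mm [-451.6 -198.4   74.5] frac [-1.1291 -0.4959  0.1863] | twist deg [-1.0000e-02 -6.0000e-02 -1.6074e+02] frac [-5.0000e-04 -2.1000e-03 -5.3578e+00] rows 7.9819117752593485 15.021971796080013
pos [148.4 607.  404.3] F [ 0.3 -0.4 -0.3] w 84.7 gf 0.0 t 0.25 q7 -0.22
offset mm [-451.6 -198.4   74.5] frac [-1.1291 -0.4959  0.1863] | twist deg [-5.000e-02  1.000e-02  1.926e+01] frac [-1.500e-03  3.000e-04  6.422e-01] rows 7.9819117752593485 1.80046344650659
```

```bash
python3 -m pendant '[{"offset":[-0.14,-0.062,0],"twist":[0,0,0.2],"grip":-1},{"offset":[-0.28,-0.124,0],"twist":[0,0,0.4],"grip":-1},{"offset":[-0.42,-0.186,0],"twist":[0,0,0.642],"grip":-1},{"offset":[-0.56,-0.248,0],"twist":[0,0,0.642],"grip":-1},{"offset":[-0.70,-0.31,0],"twist":[0,0,0.642],"grip":-1}]' 
python3 -c "
from h import *
plan([540,307,330],down(147))"
```

```text
time_s: 0.88
tcp_pos: [392.3, 418.9, 404.8]
tool_rot: [0.892, 3.012, 0.001]
force: [0.6, -0.2, 0.6]
grip_width: 85.1
gripper_force: 0.0
pos [392.3 418.9 404.8] F [ 0.6 -0.2  0.6] w 85.1 gf 0.0 t 0.88 q7 -0.01
offset mm [-184.8  -13.5   74.8] frac [-0.4621 -0.0338  0.187 ] | twist deg [0.02 0.   0.02] frac [0.0007 0.0001 0.0007] rows 3.1973993422839713 0.002856865545498275
```

```bash
python3 -m pendant '[{"offset":[-0.12,-0.01,0.06],"twist":[0,0,0],"grip":-1},{"offset":[-0.25,-0.02,0.12],"twist":[0,0,0],"grip":-1},{"offset":[-0.38,-0.03,0.16],"twist":[0,0,0],"grip":-1},{"offset":[-0.462,-0.034,0.187],"twist":[0,0,0],"grip":-1},{"offset":[-0.462,-0.034,0.187],"twist":[0,0,0],"grip":-1}]' 
python3 -c "
from h import *
snap('wrist','pics/w1.png')
"
```

```text
time_s: 1.5
tcp_pos: [540.9, 304.7, 328.6]
tool_rot: [0.901, 3.009, -0.004]
force: [-0.2, 0.1, -0.4]
grip_width: 85.7
gripper_force: 0.0
```

View pics/w1.png

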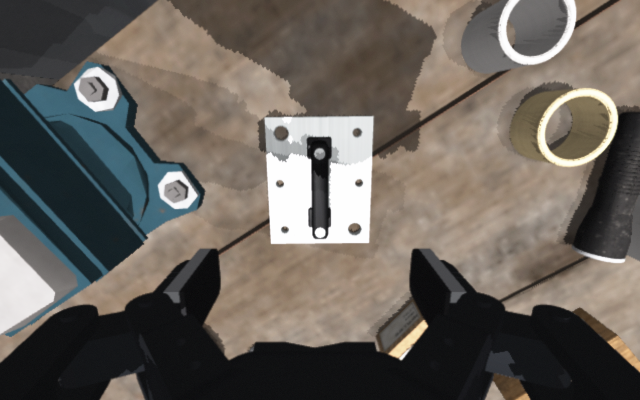

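The wrist view shows the cover: plate corners about (265,117), (373,116), (370,243), (271,244), with 13 mm holes at (281,133) and (355,229). The handle lies along tool x, and there is room for the fingers on both sides.

```bash
cat >cov.py <<'E'
from h import *
def blobs(d,box,lo=110,amin=12,amax=400):
    x0,y0,x1,y1=box;g=cv2.cvtColor(d['image'],cv2.COLOR_RGB2GRAY)[y0:y1,x0:x1]
    k,l,st,ce=cv2.connectedComponentsWithStats((g<lo).astype(np.uint8))
    return [(ce[i]+[x0,y0],st[i,4]) for i in range(1,k) if amin<=st[i,4]<=amax]
E
python3 - <<'E'
from cov import *
d=snap('wrist')
B=blobs(d,(270,120,368,240),130)
for c,a in B: print(c.round(1),a,onz(d,[c],8)[0].round(1))
P=[min(B,key=lambda b:np.hypot(*(b[0]-q)))[0] for q in [(281,133),(355,229)]]
h=onz(d,P,8);v=h[0]-h[1];print('centre',h.mean(0),'dist',np.linalg.norm(v),'(114.4)')
a=np.degrees(np.arctan2(v[1],v[0]))-np.degrees(np.arctan2(34,46));print('cover x angle',a)
# handle: black pixels; bar top z=48
g=d['image'].max(2);m=np.zeros_like(g);m[135:240,300:340]=(g[135:240,300:340]<60)
ys,xs=np.where(m);w=onz(d,np.c_[xs,ys],48)[:,:2].astype(np.float32);print('handle',cv2.minAreaRect(w))
c=h.mean(0);plan([c[0],c[1],40+155],down(a))
E
```

```text
[279.3 136.6] 165 [484.7 304.3   8. ]
[355.2 135.8] 51 [521.4 361.8   8. ]
[357.1 186. ] 31 [562.  339.3   8. ]
[277.9 187.1] 24 [522.2 276.5   8. ]
[352.6 231.8] 102 [598.9 311.9   8. ]
[282.8 232.1] 29 [561.9 254.6   8. ]
centre [541.80063416 308.10215227   8.        ] dist 114.48852996135483 (114.4)
cover x angle -212.7056995719308
handle ((537.753173828125, 310.30615234375), (18.101364135742188, 82.12203979492188), 56.80130386352539)
pos [538.2 308.5 329.7] F [0.3 0.5 0.2] w 85.6 gf 0.0 t 1.6 q7 0.26
offset mm [ -3.4   1.6 134.7] frac [-0.0085  0.004   0.3368] | twist deg [ 0.01 -0.06 -0.29] frac [ 0.0002 -0.0021 -0.0097] rows 2.156624094546375 0.027981019294343473
```

```bash
python3 -m pendant '[{"offset":[-0.0085,0.004,0.12],"twist":[0,0,-0.01],"grip":-1},{"offset":[-0.0085,0.004,0.24],"twist":[0,0,-0.01],"grip":-1},{"offset":[-0.0085,0.004,0.31],"twist":[0,0,-0.01],"grip":-1},{"offset":[-0.0085,0.004,0.335],"twist":[0,0,-0.01],"grip":-1},{"offset":[-0.0085,0.004,0.335],"twist":[0,0,-0.01],"grip":-1}]' 
python3 -c "
from cov import *
d=snap('wrist','pics/w2.png')
plan([541.8,308.1,195],down(147.3))"
```

```text
time_s: 2.22
tcp_pos: [541.7, 308.8, 196.3]
tool_rot: [-0.882, -3.015, -0.001]
force: [-0.2, 0.2, 0.0]
grip_width: 85.6
gripper_force: 0.0
pos [542.3 308.6 197. ] F [-0.2  0.2 -0.5] w 85.4 gf 0.0 t 2.27 q7 0.23
offset mm [ 0.1 -0.7  2. ] frac [ 0.0002 -0.0017  0.005 ] | twist deg [0.11 0.02 0.06] frac [0.0036 0.0006 0.002 ] rows 0.03401634700386719 0.011601222060357552
```

View pics/w2.png

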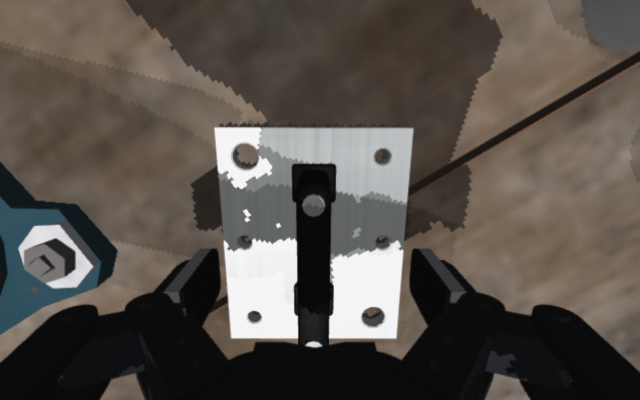

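The handle sits between the open fingers, with the dowel holes at (245,156) and (373,317). I close the gripper and check the numbers.

```bash
python3 -m pendant '[{"offset":[0,-0.001,0.004],"twist":[0,0,0],"grip":0.3},{"offset":[0,-0.001,0.004],"twist":[0,0,0],"grip":1},{"offset":[0,-0.001,0.004],"twist":[0,0,0],"grip":1},{"offset":[0,-0.001,0.004],"twist":[0,0,0],"grip":1},{"offset":[0,-0.001,0.004],"twist":[0,0,0],"grip":1}]' 90
python3 -m pendant '[{"offset":[0,-0.001,0.004],"twist":[0,0,0],"grip":1},{"offset":[0,-0.001,0.004],"twist":[0,0,0],"grip":1},{"offset":[0,-0.001,0.004],"twist":[0,0,0],"grip":1}]'
python3 -c "
from cov import *
d=snap('wrist','pics/w3.png')
plan([541.8,308.1,195],down(147.3))
for b in blobs(d,(215,130,405,335),130,60,900): print(b,onz(d,[b[0]],8).round(1))
h=onz(d,[(245,156),(373,317)],8);print(h,h.mean(0))"
```

```text
time_s: 2.9
tcp_pos: [542.3, 307.4, 194.8]
tool_rot: [0.884, 3.014, 0.001]
force: [0.2, -0.5, 4.0]
grip_width: 12.2
gripper_force: 88.6
time_s: 3.28
tcp_pos: [542.1, 307.3, 194.7]
tool_rot: [0.884, 3.013, 0.002]
force: [-2.9, -2.4, 15.8]
grip_width: 12.4
gripper_force: 90.3
pos [542.1 307.3 194.7] F [-3.1 -0.7 16.2] w 12.7 gf 90.3 t 3.33 q7 0.23
offset mm [ 0.7  0.5 -0.3] frac [ 0.0018  0.0012 -0.0006] | twist deg [ 0.1   0.04 -0.01] frac [ 0.0032  0.0015 -0.0002] rows 0.014428380594260645 0.009914194586604972
(array([241.65408805, 158.88679245]), np.int32(159)) [[485.7 301.3   8. ]]
(array([383.64880952, 153.67261905]), np.int32(168)) [[521.3 361.3   8. ]]
(array([217.54978355, 198.81385281]), np.int32(231)) [[495.6 278.9   8. ]]
(array([244.64539007, 240.14893617]), np.int32(141)) [[521.4 277.1   8. ]]
(array([384.15441176, 240.47058824]), np.int32(136)) [[561.5 339.    8. ]]
[[485.46790568 303.55047082   8.        ]
 [598.81381464 310.64676441   8.        ]] [542.14086016 307.09861761   8.        ]
```

The cover is gripped, with its centre within about 1 mm of the grasp point. It is still on the bench and would block the wrist camera, so I release it, look at the housing from close by, and come back.

```bash
python3 -m pendant '[{"offset":[0,0,0],"twist":[0,0,0],"grip":-1},{"offset":[0,0,0],"twist":[0,0,0],"grip":-1},{"offset":[0,0,0],"twist":[0,0,0],"grip":-1},{"offset":[0,0,-0.12],"twist":[0,0,0],"grip":-1},{"offset":[0,0,-0.27],"twist":[0,0,0],"grip":-1}]'
python3 -c "
from cov import *
plan([580,-225,400],down(172))"
```

```text
time_s: 3.95
tcp_pos: [541.3, 306.6, 300.2]
tool_rot: [-0.883, -3.012, 0.005]
force: [1.3, 0.2, 0.6]
grip_width: 85.2
gripper_force: 0.0
pos [541.3 306.6 300.2] F [1.3 0.2 0.6] w 85.2 gf 0.0 t 3.95 q7 0.26
offset mm [-319.5 -426.9  -98.8] frac [-0.7987 -1.0672 -0.247 ] | twist deg [ -0.18  -0.14 -24.69] frac [-0.0059 -0.0046 -0.823 ] rows 8.676317195314446 2.3076374450166774
```

```bash
python3 -m pendant '[{"offset":[-0.08,-0.10,-0.10],"twist":[0,0,-0.16],"grip":-1},{"offset":[-0.16,-0.21,-0.2],"twist":[0,0,-0.33],"grip":-1},{"offset":[-0.24,-0.33,-0.247],"twist":[0,0,-0.5],"grip":-1},{"offset":[-0.33,-0.45,-0.247],"twist":[0,0,-0.66],"grip":-1},{"offset":[-0.42,-0.57,-0.247],"twist":[0,0,-0.823],"grip":-1}]'
python3 -c "
from cov import *
plan([580,-225,400],down(172))"
```

```text
time_s: 4.58
tcp_pos: [560.0, 22.4, 399.9]
tool_rot: [0.215, 3.133, 0.0]
force: [0.8, 0.2, -0.1]
grip_width: 85.3
gripper_force: 0.0
pos [560.   22.4 399.9] F [ 0.8  0.2 -0.1] w 85.3 gf 0.0 t 4.58 q7 1.04
offset mm [-5.350e+01 -2.424e+02 -1.000e-01] frac [-1.338e-01 -6.059e-01 -3.000e-04] | twist deg [0.01 0.06 0.17] frac [0.0002 0.0019 0.0056] rows 3.971233255957697 0.016493299122829267
```

```bash
python3 -m pendant '[{"offset":[-0.03,-0.15,0],"twist":[0,0,0],"grip":-1},{"offset":[-0.06,-0.3,0],"twist":[0,0,0],"grip":-1},{"offset":[-0.1,-0.45,0],"twist":[0,0,0],"grip":-1},{"offset":[-0.134,-0.6,0],"twist":[0,0,0],"grip":-1},{"offset":[-0.134,-0.606,0],"twist":[0,0,0],"grip":-1}]'
python3 -m pendant '[{"offset":[0,0,0],"twist":[0,0,0],"grip":-1},{"offset":[0,0,0],"twist":[0,0,0],"grip":-1}]'
python3 -c "
from cov import *
import pickle
d=snap('wrist','pics/w4.png');pickle.dump(d,open('w4.pkl','wb'))
print(d['eye'],manip.sense()['q'])"
```

```text
time_s: 5.2
tcp_pos: [578.0, -230.5, 398.4]
tool_rot: [-0.237, -3.131, 0.007]
force: [-0.3, 0.5, 0.3]
grip_width: 85.3
gripper_force: 0.0
time_s: 5.45
tcp_pos: [579.6, -221.0, 399.5]
tool_rot: [-0.214, -3.134, -0.002]
force: [-0.4, -0.5, -0.7]
grip_width: 85.8
gripper_force: 0.0
[ 512.40494806 -211.80852301  369.00319111] [ 0.49367559  0.70370085 -0.36825608  1.58009125  0.2970981   0.91385972
  1.45705104]
```

View pics/w4.png

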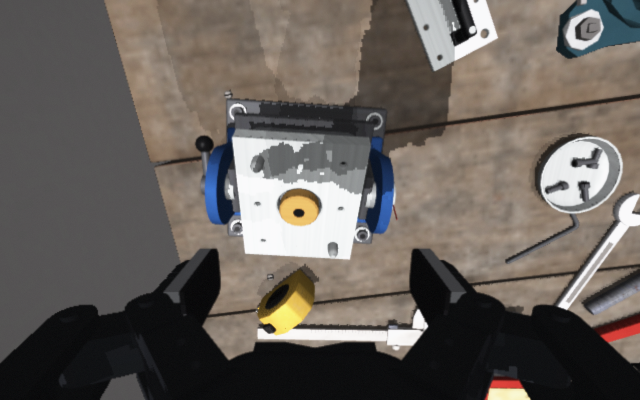

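The wrist view shows the face with its plunger at (299,208), dowels near (257,163) and (333,249), and corners near (235,136), (369,138), (351,259), (246,254). The tape at (287,300) is close by on the far side, and the plain wall is on the left. I zoom in for exact pixels.

```bash
python3 -c "
import cv2
a=cv2.imread('pics/w4.png')[100:270,200:400]
a=cv2.resize(a,None,fx=3.5,fy=3.5,interpolation=cv2.INTER_CUBIC)
for i in range(0,200,20): cv2.putText(a,str(200+i),(int(i*3.5),8),0,.3,(0,0,255)); cv2.line(a,(int(i*3.5),0),(int(i*3.5),595),(0,0,255) ,1) if i%40==0 else 0
for i in range(0,170,20): cv2.putText(a,str(100+i),(0,int(i*3.5)+4),0,.3,(0,0,255)); cv2.line(a,(0,int(i*3.5)),(699,int(i*3.5)),(0,0,255),1) if i%40==0 else 0
cv2.imwrite('pics/w4z.png',a)"
```

```text
(no output)
```

View pics/w4z.png

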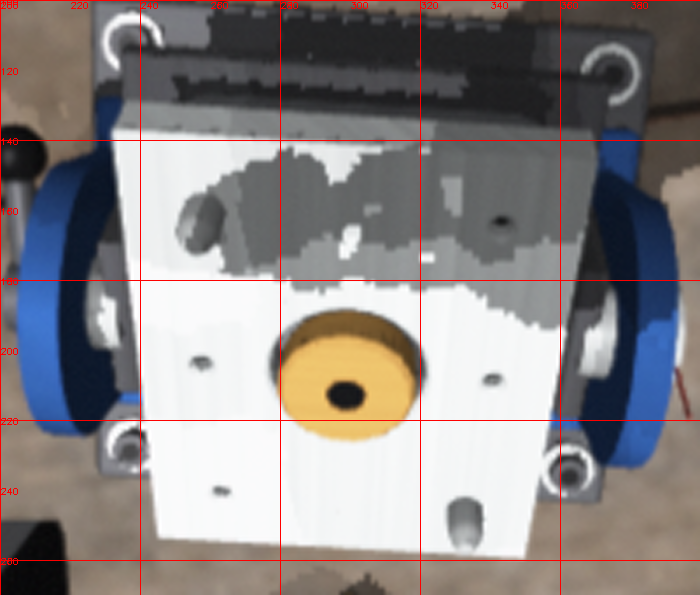

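```bash
cat >fit.py <<'E'
from cov import *
import pickle
from scipy.optimize import least_squares
def pose(p):
    x,y,yaw,t=p  # positioner origin, yaw, tilt; face x up slope, front -x
    n=np.array([-np.sin(t),0,np.cos(t)]);ux=np.array([np.cos(t),0,np.sin(t)])
    Rz=R.from_euler('z',yaw).as_matrix()
    M=Rz@np.c_[ux,[0,1,0],n]
    return np.array([x,y,75])+25*M[:,2],M
def pts(p,L):
    c,M=pose(p);return c+np.array(L,float)@M.T
def fit(obs,yaw0):
    f=lambda p:np.concatenate([(proj(d,pts(p[:4],L))-P).ravel() for d,L,P in obs])
    return least_squares(f,[575,-225,yaw0,.38],loss='soft_l1',x_scale=[10,10,.1,.1])
E
python3 - <<'E'
from fit import *
d=pickle.load(open('w4.pkl','rb'))
U=np.array([(114,130),(597,145),(526,557),(157,538),(346,395)]);P=(U+.5)/3.5-.5+[200,100]
# image: top=-x world side, left = -y world (front if front=-x): 
for name,L,y0 in [('front -x',[(-65,-53,0),(-65,53,0),(65,53,0),(65,-53,0),(0,0,8)],-.15),('front +x',[(65,53,0),(65,-53,0),(-65,-53,0),(-65,53,0),(0,0,8)],2.99)]:
    r=fit([(d,L,P)],y0);print(name,r.x.round(3),np.degrees(r.x[2:]).round(2),'res',r.fun.round(1));c,M=pose(r.x);print(c.round(1),M.round(3))
    for s in (1,-1): print(proj(d,pts(r.x,[(46*s,34*s,0),(46*s,34*s,16)])).round(1))
# free PnP
L=np.array([(65,53,0),(65,-53,0),(-65,-53,0),(-65,53,0)],float)
ok,rv,tv,e=cv2.solvePnPGeneric(L,P[:4].reshape(-1,1,2),d['intrinsics'],np.array(d['distortion']),flags=cv2.SOLVEPNP_IPPE)[:4]
C=R.from_rotvec(d['rotation']).as_matrix()@np.diag([1,-1,-1])
for a,b,ee in zip(rv,tv,e): print('pnp',(C@b.ravel()+d['eye']).round(1),(C@cv2.Rodrigues(a)[0])[:,2].round(3),ee)
E
```

```text
front -x [ 5.83466e+02 -2.34428e+02 -1.91000e-01 -3.76000e-01] [-10.97 -21.53] res [-0.7 -1.  -0.1  2.3  0.1  0.1  0.7  0.4  0.2 -0.7]
[ 592.5 -236.2   98.3] [[ 0.913  0.19   0.36 ]
 [-0.177  0.982 -0.07 ]
 [-0.367  0.     0.93 ]]
[[333.  244.6]
 [333.4 256.9]]
[[258.  158.9]
 [254.6 169.5]]
front +x [ 5.83466e+02 -2.34428e+02  2.95000e+00  3.76000e-01] [169.03  21.53] res [-0.7 -1.  -0.1  2.3  0.1  0.1  0.7  0.4  0.2 -0.7]
[ 592.5 -236.2   98.3] [[-0.913 -0.19   0.36 ]
 [ 0.177 -0.982 -0.07 ]
 [ 0.367  0.     0.93 ]]
[[258.  158.9]
 [254.6 169.5]]
[[333.  244.6]
 [333.4 256.9]]
pnp [ 592.1 -236.    98.1] [ 0.36  -0.05   0.931] [0.7893428]
pnp [ 574.  -231.9  109.7] [-0.8    0.189  0.57 ] [13.25776359]
```

The fit is clear: the positioner's front faces away from the robot. The tilt is 21.5°, the normal (0.36,-0.07,0.93) and the face centre about (592,-236,98). Next is a second look along the normal, which also tests the reach.

```bash
cat >>fit.py <<'E'
X0=np.array([583.466,-234.428,2.950,.376])
def tool(p):
    c,M=pose(p);return R.from_matrix(np.c_[M[:,0],-M[:,1],-M[:,2]])
def at(p,h): c,M=pose(p);return c+h*M[:,2]
E
python3 - <<'E'
from fit import *
plan(at(X0,260),tool(X0));print(at(X0,260))
d=pickle.load(open('w4.pkl','rb'));print(onz(d,[(315,290),(290,272),(262,328)],60).round())
E
```

```text
pos [ 579.7 -221.   399.5] F [-0.3  0.3  0.6] w 85.3 gf 0.0 t 5.5 q7 1.46
offset mm [-110.1  -18.6   59.4] frac [-0.2752 -0.0466  0.1485] | twist deg [-0.53 21.53  3.14] frac [-0.0176  0.7175  0.1046] rows 2.023548058956846 2.033637237409166
[ 686.20389729 -254.35626575  340.09015199]
[[ 701. -237.   60.]
 [ 676. -261.   60.]
 [ 741. -303.   60.]]
```

```bash
python3 -m pendant '[{"offset":[-0.07,-0.012,0.03],"twist":[0,0.2,0.03],"grip":-1},{"offset":[-0.14,-0.024,0.07],"twist":[-0.01,0.4,0.06],"grip":-1},{"offset":[-0.21,-0.036,0.11],"twist":[-0.015,0.6,0.09],"grip":-1},{"offset":[-0.275,-0.047,0.148],"twist":[-0.018,0.718,0.105],"grip":-1},{"offset":[-0.275,-0.047,0.148],"twist":[-0.018,0.718,0.105],"grip":-1}]'
python3 -m pendant '[{"offset":[0,0,0],"twist":[0,0,0],"grip":-1},{"offset":[0,0,0],"twist":[0,0,0],"grip":-1},{"offset":[0,0,0],"twist":[0,0,0],"grip":-1}]'
python3 -c "
from fit import *
d=snap('wrist','pics/w5.png');pickle.dump(d,open('w5.pkl','wb'))
print(d['eye'],manip.sense()['q'].round(2));plan(at(X0,260),tool(X0))
p=proj(d,pts(X0,[(65,53,0),(65,-53,0),(-65,-53,0),(-65,53,0),(0,0,8),(46,34,16),(-46,-34,16)]));print(p.round(1))
a=cv2.imread('pics/w5.png');print(a.shape)
a=a[50:270,170:450];a=cv2.resize(a,None,fx=2.7,fy=2.7,interpolation=cv2.INTER_CUBIC)
for q in p: cv2.drawMarker(a,tuple(int(v) for v in (q-[170,50])*2.7),(0,0,255),0,9)
cv2.imwrite('pics/w5z.png',a)"
```

```text
time_s: 6.12
tcp_pos: [686.8, -255.1, 336.9]
tool_rot: [-0.266, -2.751, -0.052]
force: [0.1, 0.5, -0.2]
grip_width: 85.5
gripper_force: 0.0
time_s: 6.5
tcp_pos: [685.3, -257.1, 341.8]
tool_rot: [-0.27, -2.755, -0.049]
force: [-0.2, -0.1, 0.1]
grip_width: 85.1
gripper_force: 0.0
[ 612.31718362 -242.76411519  338.36554748] [ 0.4   1.03 -0.3   1.    0.25  1.52  1.5 ]
pos [ 685.3 -257.1  341.5] F [0.3 0.6 0.3] w 85.4 gf 0.0 t 6.55 q7 1.5
offset mm [-0.8  2.9  1.2] frac [-0.002   0.0073  0.003 ] | twist deg [ 0.01  0.07 -0.22] frac [ 0.0005  0.0024 -0.0074] rows 0.05177993102719313 0.021891954903193282
[[242.6 114.8]
 [394.  114.1]
 [383.9 280. ]
 [253.1 280.5]
 [318.5 206.5]
 [267.7 144.6]
 [364.2 268.4]]
(400, 640, 3)
```

View pics/w5z.png

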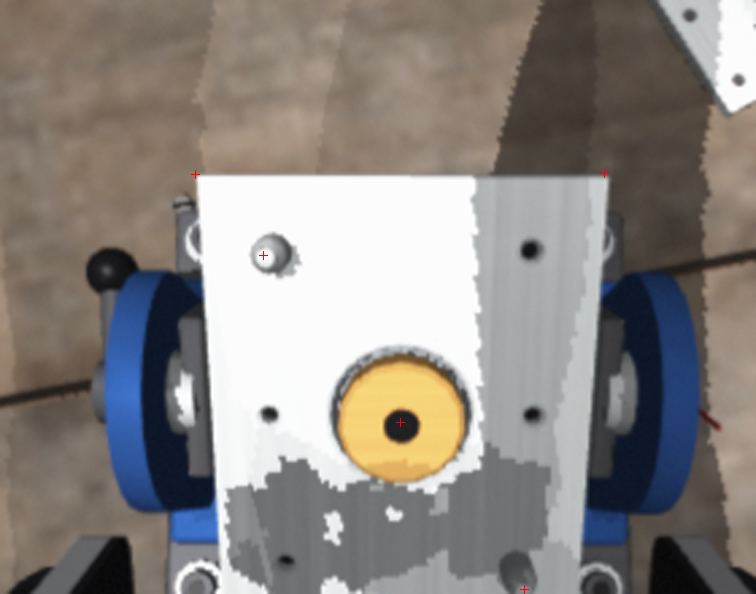

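The prediction lands within about 1 px (3 zoom px) on the top corners (198,177), (607,177) and the plunger (402,426). The side edges suggest a slight tilt error, so I refine with sub-pixel edges in both views.

```bash
cat >>fit.py <<'E'
CR=np.array([(65,53,0),(65,-53,0),(-65,-53,0),(-65,53,0)],float)
def edges(d,p,skip=(),w=6):
    """edge points: max gradient along the normal of each predicted face edge"""
    g=cv2.GaussianBlur(d['image'],(3,3),0.8).astype(np.float32);out=[]
    for k in range(4):
        if k in skip: continue
        A,B=CR[k],CR[(k+1)%4];S=np.linspace(.06,.94,40)
        q=proj(d,pts(p,A+(B-A)*S[:,None]));t=(q[-1]-q[0]);t/=np.linalg.norm(t);n=np.array([-t[1],t[0]])
        o=np.arange(-w,w+.01,.25)
        X=(q[:,None]+o[None,:,None]*n).astype(np.float32)
        I=cv2.remap(g,X[...,0],X[...,1],cv2.INTER_LINEAR)
        G=np.abs(np.gradient(I,axis=1)).sum(2);G[:,:2]=0;G[:,-2:]=0
        j=G.argmax(1);ok=(G.max(1)>8)
        for i in np.where(ok)[0]: out.append((k,X[i,j[i]],n))
    return out
def efit(views,p0,skips):
    p=np.array(p0)
    for w in (6,4,3):
        E=[edges(d,p,s,w) for d,s in zip(views,skips)]
        def f(p):
            r=[]
            for d,ee in zip(views,E):
                c=proj(d,pts(p,CR))
                for k,x,n in ee:
                    a,b=c[k],c[(k+1)%4];t=(b-a)/np.linalg.norm(b-a);r.append((x-a)@np.array([-t[1],t[0]]))
            return np.array(r)
        s=least_squares(f,p,loss='soft_l1',f_scale=.4,x_scale=[10,10,.1,.1]);p=s.x
    ks=np.concatenate([[10*i+k for k,_,_ in ee] for i,ee in enumerate(E)])
    print(p.round(3),np.degrees(p[2:]).round(2),{int(k):(int((ks==k).sum()),round(float(np.median(s.fun[ks==k])),2)) for k in np.unique(ks)})
    return p
E
python3 - <<'E'
from fit import *
a=pickle.load(open('w4.pkl','rb'));b=pickle.load(open('w5.pkl','rb'))
for v,s in [([a],[[]]),([b],[[]]),([a,b],[[],[]]),([a,b],[[0],[]])]:
    p=efit(v,X0,s);print(pose(p)[0].round(2),pose(p)[1][:,2].round(3))
im=b['image'];c=proj(b,pts(p,[(0,0,8),(46,34,16),(46,34,0),(-46,-34,16),(-46,-34,0)]));print(c.round(1))
z=cv2.resize(im[110:310,220:420,::-1],None,fx=3,fy=3,interpolation=cv2.INTER_CUBIC)
for q in np.vstack([c,proj(b,pts(p,CR))]): cv2.drawMarker(z,tuple(int(v) for v in (q+.5-[220,110])*3),(0,0,255),0,9)
cv2.imwrite('pics/w5y.png',z)
E
```

```text
[ 5.83741e+02 -2.34709e+02  2.94200e+00  3.88000e-01] [168.56  22.23] {0: (25, -0.14), 1: (40, -0.25), 2: (40, 0.04), 3: (40, -0.19)}
[ 593.01 -236.59   98.14] [ 0.371 -0.075  0.926]
[ 5.83617e+02 -2.34595e+02  2.94500e+00  3.71000e-01] [168.72  21.26] {0: (40, -0.05), 1: (40, -0.16), 2: (40, 0.03), 3: (40, -0.17)}
[ 592.51 -236.37   98.3 ] [ 0.356 -0.071  0.932]
[ 5.83588e+02 -2.34626e+02  2.94400e+00  3.83000e-01] [168.7   21.93] {0: (25, 0.53), 1: (40, -0.21), 2: (40, 0.03), 3: (40, -0.23), 10: (40, -0.66), 11: (40, -0.15), 12: (40, -0.2), 13: (40, -0.2)}
[ 592.74 -236.45   98.19] [ 0.366 -0.073  0.928]
[ 5.83491e+02 -2.34608e+02  2.94300e+00  3.76000e-01] [168.63  21.52] {1: (40, -0.23), 2: (40, 0.27), 3: (40, -0.21), 10: (40, -0.17), 11: (40, -0.18), 12: (40, -0.21), 13: (40, -0.17)}
[ 592.48 -236.42   98.26] [ 0.36  -0.072  0.93 ]
[[318.1 206.6]
 [267.8 144.3]
 [271.  141.9]
 [363.5 268.8]
 [360.5 259. ]]
```

View pics/w5y.png

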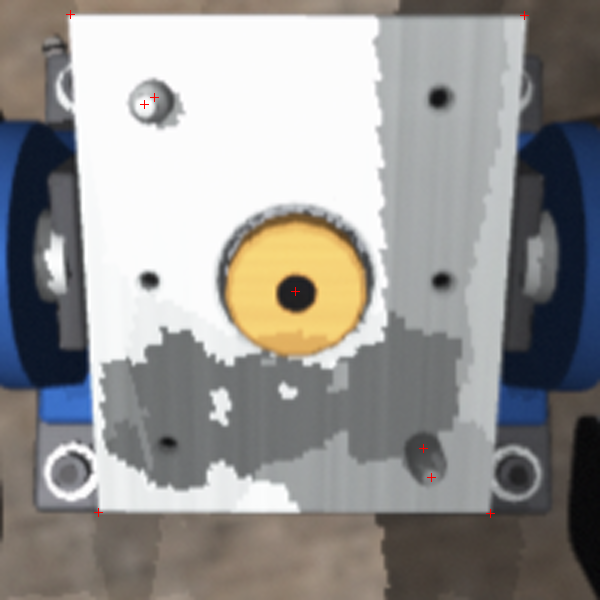

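The overlay matches the corners, the plunger (295,292) and both dowels (145,103) and (430,477) to well under 1 mm. Now back to the cover.

```bash
echo 'XF=np.array([583.5,-234.6,2.943,.376])' >>fit.py; python3 -m pendant '[{"offset":[0,0,-0.1],"twist":[0.01,-0.3,-0.1],"grip":-1},{"offset":[0.04,0.1,-0.16],"twist":[0.018,-0.6,-0.1],"grip":-1},{"offset":[0.08,0.24,-0.16],"twist":[0.018,-0.718,-0.105],"grip":-1},{"offset":[0.12,0.38,-0.16],"twist":[0.018,-0.718,-0.105],"grip":-1},{"offset":[0.16,0.52,-0.16],"twist":[0.018,-0.718,-0.105],"grip":-1}]'
python3 -c "
from fit import *
plan([541.8,308.1,320],down(147.3))"
```

```text
time_s: 7.18
tcp_pos: [689.9, -44.4, 424.2]
tool_rot: [0.22, 3.133, 0.0]
force: [1.4, -0.5, -0.7]
grip_width: 85.2
gripper_force: 0.0
pos [689.9 -44.4 424.2] F [ 1.4 -0.5 -0.7] w 85.2 gf 0.0 t 7.17 q7 1.22
offset mm [196.  328.4 104. ] frac [0.4901 0.8209 0.2601] | twist deg [2.000e-02 6.000e-02 2.467e+01] frac [6.000e-04 1.900e-03 8.223e-01] rows 6.341360756036851 2.3055953429888083
```

```bash
python3 -m pendant '[{"offset":[0.08,0.13,0],"twist":[0,0,0.2],"grip":-1},{"offset":[0.16,0.26,0],"twist":[0,0,0.4],"grip":-1},{"offset":[0.24,0.39,0.04],"twist":[0,0,0.6],"grip":-1},{"offset":[0.31,0.52,0.1],"twist":[0,0,0.822],"grip":-1},{"offset":[0.39,0.65,0.16],"twist":[0,0,0.822],"grip":-1}]'
python3 -c "
from fit import *
plan([541.8,308.1,320],down(147.3))"
```

```text
time_s: 7.8
tcp_pos: [573.4, 230.5, 361.2]
tool_rot: [0.885, 3.013, 0.002]
force: [0.8, 1.5, -0.1]
grip_width: 85.0
gripper_force: 0.0
pos [573.4 230.5 361.2] F [ 0.8  1.5 -0.1] w 85.0 gf 0.0 t 7.8 q7 0.38
offset mm [68.6 48.1 41.2] frac [0.1714 0.1202 0.1031] | twist deg [ 0.09  0.07 -0.04] frac [ 0.0031  0.0024 -0.0013] rows 1.4935375673166178 0.011479221393320922
```

```bash
python3 -m pendant '[{"offset":[0.09,0.07,0.05],"twist":[0,0,0],"grip":-1},{"offset":[0.171,0.12,0.103],"twist":[0,0,0],"grip":-1},{"offset":[0.171,0.12,0.103],"twist":[0,0,0],"grip":-1},{"offset":[0.171,0.12,0.103],"twist":[0,0,0],"grip":-1}]'
python3 -c "
from fit import *
plan([541.8,308.1,196],down(147.3))"
```

```text
time_s: 8.3
tcp_pos: [543.1, 305.5, 320.3]
tool_rot: [0.884, 3.013, -0.0]
force: [0.6, 1.1, -0.3]
grip_width: 85.3
gripper_force: 0.0
pos [543.1 305.5 320.3] F [ 0.6  1.1 -0.3] w 85.3 gf 0.0 t 8.3 q7 0.25
offset mm [  2.6   1.5 124.3] frac [0.0065 0.0037 0.3107] | twist deg [ 0.01  0.07 -0.01] frac [ 0.0002  0.0024 -0.0002] rows 1.9891323977621351 0.006764683039571453
```

```bash
python3 -m pendant '[{"offset":[0.0065,0.0037,0.1],"twist":[0,0,0],"grip":-1},{"offset":[0.0065,0.0037,0.2],"twist":[0,0,0],"grip":-1},{"offset":[0.0065,0.0037,0.28],"twist":[0,0,0],"grip":-1},{"offset":[0.0065,0.0037,0.31],"twist":[0,0,0],"grip":-1},{"offset":[0.0065,0.0037,0.31],"twist":[0,0,0],"grip":-1}]'
python3 -m pendant '[{"offset":[0,0,0],"twist":[0,0,0],"grip":1},{"offset":[0,0,0],"twist":[0,0,0],"grip":1},{"offset":[0,0,0],"twist":[0,0,0],"grip":1},{"offset":[0,0,0],"twist":[0,0,0],"grip":1},{"offset":[0,0,0],"twist":[0,0,0],"grip":1}]' 100
python3 -c "
from fit import *
plan([541.8,308.1,195],down(147.3))"
```

```text
time_s: 8.93
tcp_pos: [541.9, 308.1, 196.0]
tool_rot: [0.886, 3.014, -0.0]
force: [0.3, 0.9, 0.4]
grip_width: 85.7
gripper_force: 0.0
time_s: 9.55
tcp_pos: [541.2, 309.0, 196.4]
tool_rot: [0.883, 3.015, -0.0]
force: [-1.4, -0.8, 5.4]
grip_width: 12.4
gripper_force: 98.2
pos [541.2 309.  196.4] F [-1.4 -0.8  5.4] w 12.4 gf 98.2 t 9.55 q7 0.21
offset mm [-1.  -0.4  1.4] frac [-0.0024 -0.001   0.0034] | twist deg [0.   0.01 0.03] frac [0.0001 0.0005 0.0011] rows 0.027570871770809687 0.003271597376036133
```

```bash
python3 -m pendant '[{"offset":[0,0,-0.04],"twist":[0,0,0],"grip":1},{"offset":[0,0,-0.15],"twist":[0,0,0],"grip":1},{"offset":[0,0,-0.3],"twist":[0,0,0],"grip":1},{"offset":[0,0,-0.43],"twist":[0,0,0],"grip":1},{"offset":[0,0,-0.43],"twist":[0,0,0],"grip":1}]'
python3 -m pendant '[{"offset":[0,0,0],"twist":[0,0,0],"grip":1},{"offset":[0,0,0],"twist":[0,0,0],"grip":1}]'
python3 -c "
from fit import *
d=snap('wrist','pics/w6.png')
plan(at(XF,40+155+60),tool(XF))
"
```

```text
time_s: 10.18
tcp_pos: [542.3, 309.8, 372.8]
tool_rot: [0.882, 3.009, 0.012]
force: [0.1, 1.2, -5.3]
grip_width: 12.3
gripper_force: 98.4
time_s: 10.42
tcp_pos: [540.4, 308.4, 365.6]
tool_rot: [-0.882, -3.012, 0.006]
force: [-0.0, -1.0, -4.1]
grip_width: 12.1
gripper_force: 98.3
pos [540.6 308.6 365.7] F [ 0.5  0.  -4.7] w 12.2 gf 98.3 t 10.47 q7 0.26
offset mm [-425.1 -396.7   31. ] frac [-1.0628 -0.9917  0.0776] | twist deg [  3.8   21.15 -21.06] frac [ 0.1266  0.705  -0.7021] rows 9.316355466529378 2.8121326572972434
```

View pics/w6.png

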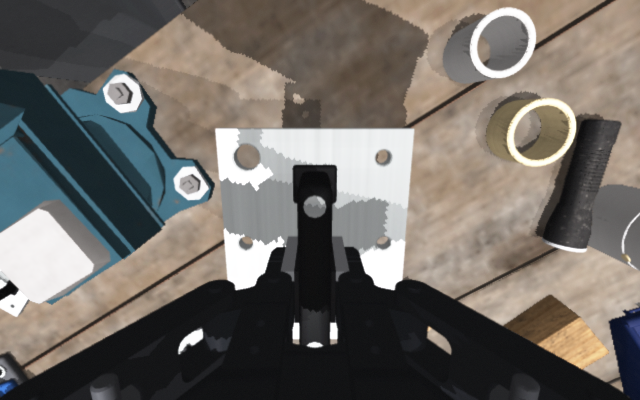

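The cover hangs straight in the hand. The dowel hole is at (247,156), and the plate's top corners are at (215,128) and (413,128). Next I compare its in-hand pose with the nominal one.

```bash
python3 - <<'E'
from fit import *
s=manip.sense();d=snap('wrist');T=R.from_rotvec(s['tool_rot'])
# cover (x,y,z)-> tool (x,-y, 155+40-z)
q=lambda c:proj(d,s['tcp_pos']+T.apply(np.c_[np.array(c,float)[:,0],-np.array(c,float)[:,1],195-np.array(c,float)[:,2]]))
print(q([(60,48,8),(60,-48,8),(46,34,8),(33,0,48)]).round(1))
g=cv2.cvtColor(d['image'],cv2.COLOR_RGB2GRAY).astype(float)
def col(x): c=cv2.GaussianBlur(g,(3,3),.8)[118:140,x];return 118+np.abs(np.gradient(c)).argmax()
print('top edge rows',[(x,col(x)) for x in (225,250,280,340,370,400)])
for y in (135,150,165,180,195): 
    r=np.gradient(cv2.GaussianBlur(g,(3,3),.8)[y]);print(y,205+r[205:240].argmax(),395+r[395:425].argmin())
print(q([(60-a,48,8) for a in (0,15,30)]+[(60-a,-48,8) for a in (0,15,30)]).round(1).tolist())
E
```

```text
[[214.3 126.1]
 [414.7 126. ]
 [245.3 155.4]
 [314.5 204. ]]
top edge rows [(225, np.int64(128)), (250, np.int64(129)), (280, np.int64(129)), (340, np.int64(128)), (370, np.int64(128)), (400, np.int64(128))]
135 215 413
150 216 412
165 218 411
180 229 410
195 211 408
[[214.3, 126.1], [216.9, 157.4], [219.4, 187.1], [414.7, 126.0], [412.1, 157.3], [409.6, 186.9]]
```

```bash
python3 -m pendant '[{"offset":[-0.08,-0.07,-0.1],"twist":[0,0,-0.15],"grip":1},{"offset":[-0.19,-0.17,-0.14],"twist":[0,0,-0.35],"grip":1},{"offset":[-0.29,-0.27,-0.14],"twist":[0,0,-0.55],"grip":1},{"offset":[-0.40,-0.37,-0.14],"twist":[0,0,-0.705],"grip":1},{"offset":[-0.51,-0.47,-0.14],"twist":[0,0,-0.705],"grip":1}]'
python3 -c "
from fit import *
plan(at(XF,330),tool(XF))
"
```

```text
time_s: 11.15
tcp_pos: [611.6, 38.5, 422.7]
tool_rot: [-0.314, -3.124, 0.0]
force: [-0.1, 0.2, -4.6]
grip_width: 11.9
gripper_force: 98.6
pos [611.6  38.5 422.7] F [-0.1  0.2 -4.6] w 11.9 gf 98.6 t 11.15 q7 1.0
offset mm [-157.2 -273.    17.3] frac [-0.3929 -0.6825  0.0434] | twist deg [ 1.000e-02  2.145e+01 -1.000e-01] frac [ 2.00e-04  7.15e-01 -3.40e-03] rows 5.047605881834568 2.004729158074691
```

```bash
python3 -m pendant '[{"offset":[-0.07,-0.12,0],"twist":[0,0,0],"grip":1},{"offset":[-0.14,-0.25,0],"twist":[0,0.15,0],"grip":1},{"offset":[-0.22,-0.39,0],"twist":[0,0.35,0],"grip":1},{"offset":[-0.29,-0.53,0.03],"twist":[0,0.55,0],"grip":1},{"offset":[-0.34,-0.66,0.08],"twist":[0,0.715,0],"grip":1}]'
python3 -m pendant '[{"offset":[0,0,0],"twist":[0,0,0],"grip":1},{"offset":[0,0,0],"twist":[0,0,0],"grip":1}]'
python3 -c "
from fit import *
M=pose(XF)[1]
plan(at(XF,250)+1.0*M[:,0],tool(XF))
"
```

```text
time_s: 11.78
tcp_pos: [692.7, -247.5, 390.9]
tool_rot: [-0.278, -2.754, -0.054]
force: [1.5, 0.1, -4.3]
grip_width: 12.4
gripper_force: 98.7
time_s: 12.02
tcp_pos: [692.2, -244.9, 389.8]
tool_rot: [-0.278, -2.753, -0.055]
force: [0.5, 1.8, -3.2]
grip_width: 12.7
gripper_force: 98.9
pos [ 692.2 -244.9  389.8] F [ 0.5  1.8 -3.2] w 12.7 gf 98.9 t 12.03 q7 1.5
offset mm [-13.7 -11.4  57.7] frac [-0.0341 -0.0286  0.1442] | twist deg [ 0.15  0.01 -0.11] frac [ 0.0051  0.0003 -0.0035] rows 0.9659977057201711 0.01747223660861101
```

```bash
python3 -m pendant '[{"offset":[-0.017,-0.014,0.07],"twist":[0.005,0,-0.003],"grip":1},{"offset":[-0.034,-0.0285,0.125],"twist":[0.005,0,-0.003],"grip":1},{"offset":[-0.034,-0.0285,0.144],"twist":[0.005,0,-0.003],"grip":1},{"offset":[-0.034,-0.0285,0.144],"twist":[0.005,0,-0.003],"grip":1}]'
python3 -c "
from fit import *
M=pose(XF)[1]
plan(at(XF,222)+1.0*M[:,0],tool(XF))
d=snap('wrist','pics/w7.png')
print(proj(d,pts(XF,[(65,53,0),(65,-53,0),(46,34,16),(-46,-34,16),(46,34,0)])).round(1))
im=d['image'];g=cv2.GaussianBlur(cv2.cvtColor(im,cv2.COLOR_RGB2GRAY),(3,3),.8).astype(float)
for x in (225,250,280,340,370,400): print(x,np.argsort(-np.abs(np.gradient(g[85:150,x])))[:4]+85)
"
```

```text
time_s: 12.52
tcp_pos: [681.7, -253.3, 333.8]
tool_rot: [-0.272, -2.755, -0.051]
force: [-0.0, 0.4, -5.1]
grip_width: 12.0
gripper_force: 98.7
pos [ 681.7 -253.3  333.8] F [-0.   0.4 -5.1] w 12.0 gf 98.7 t 12.53 q7 1.49
offset mm [-1.  -1.  30.5] frac [-0.0025 -0.0025  0.0761] | twist deg [-0.07  0.12  0.07] frac [-0.0023  0.0039  0.0024] rows 0.4877265761309765 0.014279310346659023
[[235.  116.1]
 [392.2 116.2]
 [260.6 147.3]
 [360.7 275.9]
 [264.4 144.6]]
225 [128 129 127 130]
250 [116 117 115 118]
280 [116 117 115 118]
340 [117 116 128 127]
370 [117 116 118 127]
400 [129 128 130 127]
```

View pics/w7.png

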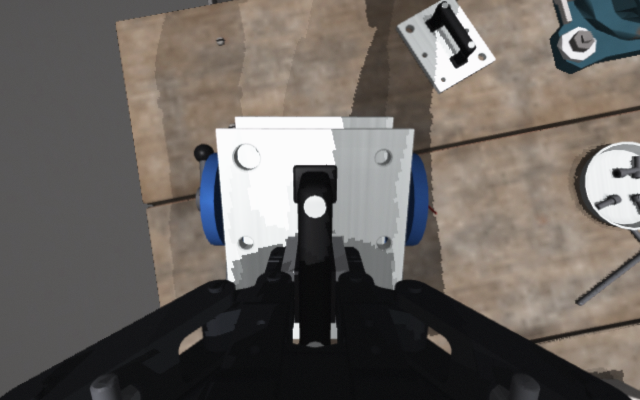

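The face's upper edge appears at row 116–117 with corners (235,117) and (392,117), exactly as predicted. The cover edge is parallel at row 128. Descending to just above the dowel tips.

```bash
python3 -m pendant '[{"offset":[-0.0025,-0.0025,0.04],"twist":[-0.002,0.004,0.002],"grip":1},{"offset":[-0.0025,-0.0025,0.076],"twist":[-0.002,0.004,0.002],"grip":1},{"offset":[-0.0025,-0.0025,0.076],"twist":[-0.002,0.004,0.002],"grip":1},{"offset":[-0.0025,-0.0025,0.076],"twist":[-0.002,0.004,0.002],"grip":1}]'
python3 -c "
from fit import *
M=pose(XF)[1]
for i in range(3):
    plan(at(XF,206)+1.0*M[:,0],tool(XF)); snap('top')
"
```

```text
time_s: 13.08
tcp_pos: [671.4, -253.8, 304.5]
tool_rot: [-0.277, -2.753, -0.051]
force: [-0.5, 0.1, -3.4]
grip_width: 12.1
gripper_force: 98.8
pos [ 671.4 -253.8  304.5] F [-0.5  0.1 -3.4] w 12.1 gf 98.8 t 13.07 q7 1.48
offset mm [ 0.4  1.5 15.5] frac [0.001  0.0038 0.0388] | twist deg [-0.03 -0.01 -0.1 ] frac [-0.0008 -0.0003 -0.0035] rows 0.2495873088749742 0.01000340054554658
pos [ 671.6 -253.8  304.8] F [-0.1 -0.7 -4.3] w 12.2 gf 98.8 t 13.12 q7 1.48
offset mm [ 0.4  1.5 15.9] frac [0.0011 0.0037 0.0397] | twist deg [-0.03  0.03 -0.11] frac [-0.0009  0.0011 -0.0036] rows 0.25515176290462227 0.01071119934771256
pos [ 671.6 -253.8  305. ] F [-0.5  0.  -4.2] w 12.1 gf 98.8 t 13.18 q7 1.48
offset mm [ 0.4  1.5 16. ] frac [0.0011 0.0037 0.04  ] | twist deg [-0.03  0.05 -0.11] frac [-0.0009  0.0016 -0.0036] rows 0.2574373056123424 0.011196531229621838
```

```bash
python3 -m pendant '[{"offset":[0.001,0.0037,0],"twist":[0,0,-0.003],"grip":1},{"offset":[0.001,0.0037,0.01],"twist":[0,0,-0.003],"grip":1},{"offset":[0.001,0.0037,0.02],"twist":[0,0,-0.003],"grip":1},{"offset":[0.001,0.0037,0.02],"twist":[0,0,-0.003],"grip":1},{"offset":[0.001,0.0037,0.02],"twist":[0,0,-0.003],"grip":1}]'
python3 -c "
from fit import *
M=pose(XF)[1]
for i in range(2):
    plan(at(XF,206)+1.0*M[:,0],tool(XF)); snap('top')
"
```

```text
time_s: 13.85
tcp_pos: [668.3, -251.7, 297.1]
tool_rot: [-0.274, -2.753, -0.051]
force: [0.5, -0.4, -4.6]
grip_width: 12.3
gripper_force: 98.8
pos [ 668.3 -251.7  297.1] F [ 0.5 -0.4 -4.6] w 12.3 gf 98.8 t 13.85 q7 1.48
offset mm [-0.1  0.   7.4] frac [-0.0002  0.0001  0.0185] | twist deg [-0.03 -0.03 -0.02] frac [-0.0012 -0.0009 -0.0005] rows 0.11834358708376688 0.004309374872276268
pos [ 668.4 -251.7  297.2] F [-0.   0.1 -4.9] w 12.6 gf 98.8 t 13.9 q7 1.48
offset mm [-0.1  0.   7.5] frac [-0.0001  0.0001  0.0187] | twist deg [-0.03 -0.02 -0.01] frac [-0.0011 -0.0005 -0.0005] rows 0.11989495318943386 0.003644471801414464
```

Aligned. Descending 4 mm at a time with force checks.

```bash
python3 -m pendant '[{"offset":[0,0,0.007],"twist":[0,0,0],"grip":1},{"offset":[0,0,0.014],"twist":[0,0,0],"grip":1},{"offset":[0,0,0.014],"twist":[0,0,0],"grip":1}]'
cat >>fit.py <<'E'
def now(h):
    M=pose(XF)[1];plan(at(XF,h)+1.0*M[:,0],tool(XF))
    s=manip.sense();print('F in tool',R.from_rotvec(s['tool_rot']).inv().apply(s['force']).round(1),'mom',s['moment'].round(2),'h',((s['tcp_pos']-pose(XF)[0])@M[:,2]).round(1))
E
python3 -c "
from fit import *
now(206)"
python3 -m pendant '[{"offset":[0,0,0.006],"twist":[0,0,0],"grip":1},{"offset":[0,0,0.01],"twist":[0,0,0],"grip":1},{"offset":[0,0,0.01],"twist":[0,0,0],"grip":1}]'
python3 -c "
from fit import *
now(204)"
```

```text
time_s: 14.32
tcp_pos: [666.1, -251.2, 291.6]
tool_rot: [-0.274, -2.752, -0.051]
force: [-0.5, 0.6, -4.4]
grip_width: 12.2
gripper_force: 98.8
pos [ 666.1 -251.2  291.6] F [-0.5  0.6 -4.4] w 12.2 gf 98.8 t 14.32 q7 1.48
offset mm [-0.2 -0.   1.4] frac [-0.0004 -0.      0.0034] | twist deg [-0.04 -0.08 -0.  ] frac [-0.0012 -0.0025 -0.0001] rows 0.02208079672633277 0.00784214215595707
F in tool [-1.1  0.5  4.3] mom [-0.16 -0.8   0.  ] h 207.4
time_s: 14.7
tcp_pos: [665.1, -251.0, 289.0]
tool_rot: [-0.275, -2.754, -0.051]
force: [0.8, -0.9, 0.3]
grip_width: 11.9
gripper_force: 99.4
pos [ 665.1 -251.   289. ] F [ 0.8 -0.9  0.3] w 11.9 gf 99.4 t 14.7 q7 1.47
offset mm [-0.1  0.   0.6] frac [-0.0004  0.      0.0015] | twist deg [-0.04  0.04 -0.02] frac [-0.0012  0.0012 -0.0007] rows 0.010135651737692604 0.005190231943537653
F in tool [-0.8 -0.7 -0.6] mom [-0.09 -0.51  0.  ] h 204.6
```

Contact with the plunger at 8 mm above the face and no side force, so the dowels have entered. Pressing on.

```bash
python3 -m pendant '[{"offset":[0,0,0.006],"twist":[0,0,0],"grip":1},{"offset":[0,0,0.012],"twist":[0,0,0],"grip":1},{"offset":[0,0,0.012],"twist":[0,0,0],"grip":1}]'
python3 -c "
from fit import *
now(196)"
python3 -m pendant '[{"offset":[0,0,0.004],"twist":[0,0,0],"grip":1},{"offset":[0,0,0.006],"twist":[0,0,0],"grip":1},{"offset":[0,0,0.006],"twist":[0,0,0],"grip":1}]'
python3 -c "
from fit import *
now(196)"
```

```text
time_s: 15.08
tcp_pos: [663.3, -250.6, 284.2]
tool_rot: [-0.275, -2.754, -0.051]
force: [1.3, -0.4, 3.9]
grip_width: 12.2
gripper_force: 100.0
pos [ 663.3 -250.6  284.2] F [ 1.3 -0.4  3.9] w 12.2 gf 100.0 t 15.07 q7 1.47
offset mm [-0.1 -0.   3.5] frac [-0.0002 -0.0001  0.0086] | twist deg [-0.03  0.02 -0.01] frac [-0.0011  0.0006 -0.0005] rows 0.05530242760051051 0.003884346973623941
F in tool [ 0.1 -0.2 -4.1] mom [-0.07 -0.28 -0.02] h 199.5
time_s: 15.45
tcp_pos: [662.5, -250.5, 282.0]
tool_rot: [-0.275, -2.754, -0.051]
force: [1.9, -0.6, 4.9]
grip_width: 12.2
gripper_force: 100.3
pos [ 662.5 -250.5  282. ] F [ 1.9 -0.6  4.9] w 12.2 gf 100.3 t 15.45 q7 1.47
offset mm [-0.1 -0.   1.2] frac [-0.0002 -0.      0.0029] | twist deg [-0.03  0.03 -0.01] frac [-0.0011  0.0009 -0.0004] rows 0.018554156000821387 0.00407570730649923
F in tool [-0.1 -0.2 -5.3] mom [-0.07 -0.18 -0.03] h 197.2
```

```bash
python3 -m pendant '[{"offset":[0,0,0.002],"twist":[0,0,0],"grip":1},{"offset":[0,0,0.002],"twist":[0,0,0],"grip":1},{"offset":[0,0,0.002],"twist":[0,0,0],"grip":1}]'
python3 -c "
from fit import *
now(196)"
python3 -m pendant '[{"offset":[0,0,0.002],"twist":[0,0,0],"grip":1},{"offset":[0,0,0.002],"twist":[0,0,0],"grip":1},{"offset":[0,0,0.002],"twist":[0,0,0],"grip":1}]'
python3 -c "
from fit import *
now(196)"
```

```text
time_s: 15.82
tcp_pos: [662.4, -250.5, 281.9]
tool_rot: [-0.275, -2.755, -0.051]
force: [2.0, -0.5, 7.0]
grip_width: 12.4
gripper_force: 100.6
pos [ 662.4 -250.5  281.9] F [ 2.  -0.5  7. ] w 12.4 gf 100.6 t 15.82 q7 1.47
offset mm [-0.1 -0.   1. ] frac [-0.0002 -0.      0.0024] | twist deg [-0.04  0.08 -0.02] frac [-0.0012  0.0025 -0.0007] rows 0.01555265757310766 0.008033746681407392
F in tool [ 0.7 -0.1 -7.2] mom [ 0.01 -0.03  0.03] h 197.0
time_s: 16.2
tcp_pos: [662.3, -250.4, 281.7]
tool_rot: [-0.275, -2.755, -0.051]
force: [2.2, -0.7, 8.4]
grip_width: 12.4
gripper_force: 101.0
pos [ 662.3 -250.4  281.7] F [ 2.2 -0.7  8.4] w 12.4 gf 101.0 t 16.2 q7 1.47
offset mm [-0.1 -0.   0.8] frac [-0.0002 -0.0001  0.0019] | twist deg [-0.04  0.12 -0.02] frac [-0.0013  0.0039 -0.0008] rows 0.012198924388282262 0.0117213375029454
F in tool [ 0.9 -0.3 -8.7] mom [ 0.04  0.16 -0.04] h 196.8
```

The cover is down to within about 0.5 mm. The moment suggests it bears first at the upslope end, so I rotate slightly about the grasp point (with lateral compensation) and press a bit more.

```bash
python3 -m pendant '[{"offset":[-0.0022,0,0.001],"twist":[0,0.009,0],"grip":1},{"offset":[-0.0043,0,0.002],"twist":[0,0.017,0],"grip":1},{"offset":[-0.0043,0,0.002],"twist":[0,0.017,0],"grip":1}]'
python3 -c "
from fit import *
now(196)"
python3 -m pendant '[{"offset":[0,0,0.003],"twist":[0,0,0],"grip":1},{"offset":[0,0,0.003],"twist":[0,0,0],"grip":1},{"offset":[0,0,0.003],"twist":[0,0,0],"grip":1}]'
python3 -c "
from fit import *
now(196)"
```

```text
time_s: 16.58
tcp_pos: [663.7, -250.7, 280.7]
tool_rot: [-0.274, -2.747, -0.052]
force: [3.0, -0.7, 11.8]
grip_width: 12.1
gripper_force: 101.3
pos [ 663.7 -250.7  280.7] F [ 3.  -0.7 11.8] w 12.1 gf 101.3 t 16.57 q7 1.47
offset mm [ 1.6 -0.1  0.4] frac [ 0.0039 -0.0002  0.001 ] | twist deg [-0.04 -0.38 -0.02] frac [-0.0013 -0.0128 -0.0008] rows 0.0257527423654835 0.036025471042609156
F in tool [  1.5  -0.1 -12.1] mom [0.05 0.24 0.05] h 196.4
time_s: 16.95
tcp_pos: [663.5, -250.7, 280.7]
tool_rot: [-0.275, -2.748, -0.052]
force: [3.3, -2.0, 16.4]
grip_width: 12.1
gripper_force: 102.0
pos [ 663.5 -250.7  280.7] F [ 3.3 -2.  16.4] w 12.1 gf 102.0 t 16.95 q7 1.47
offset mm [ 1.4 -0.   0.3] frac [ 0.0034 -0.0001  0.0008] | twist deg [-0.04 -0.31 -0.04] frac [-0.0015 -0.0103 -0.0013] rows 0.022550453737120273 0.029534552351264023
F in tool [  2.8  -1.3 -16.6] mom [ 0.13  0.59 -0.05] h 196.3
```

Contact is now about 21 N (16.6 N measured plus the 4.3 N weight component), at the height expected for flush. I let it settle and check that it is steady.

```bash
python3 -m pendant '[{"offset":[0,0,0],"twist":[0,0,0],"grip":1},{"offset":[0,0,0],"twist":[0,0,0],"grip":1},{"offset":[0,0,0],"twist":[0,0,0],"grip":1},{"offset":[0,0,0],"twist":[0,0,0],"grip":1}]'
python3 - <<'E'
from fit import *
now(196)
d=snap('wrist');g=cv2.GaussianBlur(cv2.cvtColor(d['image'],cv2.COLOR_RGB2GRAY),(3,3),.8).astype(float)
for x in (225,250,280,340,370,400): print(x,np.sort(np.argsort(-np.abs(np.gradient(g[100:150,x])))[:6]+100))
print(proj(d,pts(XF,[(65,53,0),(65,-53,0),(60,48,8),(60,-48,8)])).round(1))
E
```

```text
time_s: 17.45
tcp_pos: [663.5, -250.7, 280.7]
tool_rot: [-0.274, -2.748, -0.052]
force: [3.0, -0.7, 15.5]
grip_width: 12.5
gripper_force: 102.0
pos [ 663.5 -250.7  280.7] F [ 3.  -0.7 15.5] w 12.5 gf 102.0 t 17.45 q7 1.47
offset mm [ 1.4 -0.   0.3] frac [ 0.0034 -0.0001  0.0008] | twist deg [-0.04 -0.31 -0.04] frac [-0.0014 -0.0104 -0.0013] rows 0.022387506523009137 0.029692591754556335
F in tool [  2.9  -0.1 -15.6] mom [0.14 0.61 0.01] h 196.3
225 [116 117 118 119 126 128]
250 [116 117 118 143 144 145]
280 [116 117 118 119 126 129]
340 [117 118 119 126 128 129]
370 [116 117 118 119 126 129]
400 [116 117 118 119 126 129]
[[209.8 116.9]
 [419.7 116.6]
 [215.8 127.8]
 [413.7 127.6]]
```

Steady at about 20 N. The face edge (row 117) and cover edge (row 127–128) lie where a flush cover should (116.8 and 127.7).

```bash
python3 -c "
from plant import manip
print(manip.hand_in())"
```

```text
the job is handed in; nothing more can be done
None
```

I handed the job in at about 17.5 s: by force, height and camera edges the cover is on both dowels, flush and held with about 20 N, but the hand-in returned no verdict, and I viewed 11 pictures, one over the limit of 10.

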